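# Clamp the steel block with the vise's loose crank

## Task

Fit the loose crank's square socket fully down onto the square shaft on top of the bench vise, then take the crank by its turning handle and wind it clockwise (seen from above) round and round until the vise's moving jaw has the steel block firmly gripped against the fixed jaw. Stop when you feel the handle go stiff and do not force it; leave the crank sitting on the shaft. Do not push the jaw or the block by hand, and leave the other things on the counter where they are.

Things in the scene. Friction and masses are not known exactly. Their poses are not given: they have to be found in the camera images.
- vise: grey bench vise fixed to the counter, base 100 (x) x 250 (y) x 16 mm. Origin: centre of its underside; y along the jaw's travel, z up. Fixed jaw at the +y end: 80 mm wide, inner face at y = +85, top at z = 60 mm. Bed, on which the block stands, at z = 20 mm. Drive housing at the -y end: 64 x 60 mm about y = -95 mm, top at z = 70 mm; a toothed rack sticks out behind it at 31 to 45 mm height.
- jaw: the vise's moving jaw, 80 mm wide, about 34 mm thick with a firm black rubber facing, top at z = 60 mm. Origin: roughly under the middle of its thickness, at the vise's foot height. A full clockwise turn of the shaft moves it 22 mm (3.5 mm per rad) toward the vise's +y; it stays where it is left (self-locking). At the start it is 1.6 to 2.4 turns short of gripping the block.
- shaft_top (a point): centre of the top end of the upright square steel shaft, 12 x 12 mm, its last 4 mm a cone 6 mm wide at the tip; it stands 18 mm above a round collar on the vise's drive housing (collar top 74 mm above the counter), on which the seated crank's foot rests. x, y are square to its faces, z up; it turns with the shaft, whose starting angle is any. The shaft needs 0.15 N m to turn.
- crank_boss (a point): loose steel crank, 0.28 kg, balanced, standing on its hub. Point on the hub's axis 48 mm above its foot, in the square grip boss, 18 x 18 mm, 27 to 62 mm above the foot, flats square to the axes. x along the arm to the handle, z up. Arm 14 mm wide, its top 33 mm above the foot; round counterweight to x = -62 mm. Seated on the shaft this point is 30 mm above shaft_top.
- crank_socket (a point): centre of the mouth of the square socket in the underside of the crank's hub (34 x 34 mm), at the foot, 48 mm below crank_boss. Axes as the crank's; the socket's sides are square to them: 13.5 mm wide, 19 mm deep, with a 3 mm lead-in chamfer. It has about 8 degrees of play each way on the shaft and fits in any quarter turn.
- crank_handle (a point): centre of the crank's upright black handle, a sleeve 18 mm across, 45 mm tall, that spins on its pin and rises 3 mm on it freely, so hold it fast while winding; 65 mm from the crank's axis, 56 mm above the foot. Wound freely it resists with 0 to 2.5 N along its path; once the jaw grips it stiffens within 1/10 turn: 4 to 7 N along the path is a firm grip, over 9.5 N is forcing it.
- block: polished steel block, 40 x 40 x 38 mm high, standing loose on the vise's bed between the jaws, 4 to 12 mm short of the fixed jaw. Origin: centre of its underside.
- pliers: bystander: chain-nose pliers with red grips, 161x61x10 mm, lying flat. Origin: centre of its underside.
- tin: bystander: round polish tin, 56 mm across, 24 high. Origin: centre of its underside.
- oil: bystander: white oil bottle with a black cap, 28 mm across, 70 high. Origin: centre of its underside.
- hammer: bystander: small hammer with a wooden handle, 202x59x27 mm, lying. Origin: centre of its underside.
- beads: bystander: shallow tray of small findings, 90x130x22 mm. Origin: centre of its underside.
- graver: bystander: graver with a short wooden handle, 111x24x24 mm, lying. Origin: centre of its underside.
- burs: bystander: wooden stand with coloured bur handles, 50x110x99 mm. Origin: centre of its underside.

How it is judged:
By the outcome, as a careful person would: the job done as asked, in the order asked, and still so for the second after the job is handed in, with the robot touching nothing.
It also fails if it takes over 72 s, if anything falls off the work surface, if the arm or the gripper's body presses on something with over 40 N, if the wrist force passes 120 N, or if a joint passes its speed limit or range.

## Robot

A 6-joint arm with a two-finger parallel gripper is mounted at the origin on a cart in front of the work surface, level with it; the furniture and walls round the work are solid. World frame = base frame: x ahead of the robot, y to its left, z up, the work surface at z = 0. Lengths are in mm, angles in rad, forces in N, time in s.
With the tool pointing down it reaches from about 350 to 975 mm from the base axis. Payload 7.1 kg.
Tool frame: the origin (TCP) lies on the front face of the gripper's body, between the roots of the fingers; the fingertips stand 80 mm ahead of it and the grasp point (between the pads) lies 61 mm ahead of it; z points along the fingers, y is the line along which they close (so a half turn about z gives the same grasp; the last joint's range is limited). The gripper opens to 88 mm and grips with 3 to 60 N. Pads are 20 mm wide; open, the fingers measure 115 mm over their backs; the gripper's body (75 mm by 178 mm) begins 61 mm behind the grasp point.
Start: joints at [-1.24, 0.423, 1.63, -0, 1.089, -0.019], TCP at [214.211, -587.128, 302.675] pointing down, gripper open.
Joint ranges: [-3, 3], [-0.9, 2.11], [0.09, 2.58], [-1.31, 4.45], [0.11, 2.69], [-2.54, 2.54]. Speed limits (rad/s): [2.39, 2.39, 3.01, 3.14, 3.14, 3.14].

## Interface

Orientations are given as a rotation vector (axis times angle).
In Python, from workcell import readout, vision, close_job gives the robot as it stands.
- The arm moves only by the tool servo_tool, never from a script. Its argument "plan" is a list that holds one entry, the list of rows, each a list of 7 numbers: the gripper command: -1 is fully open, 1 is shut, values between are in proportion, then the shift along the world's x, y, z in units of 40 mm (1.0 is 40 mm), then the turn, a rotation vector about the world's x, y, z in units of 5 degrees (1.0 is 5 degrees). A call has 1 to 5 rows; each row shifts and turns the commanded pose from where the row before left it; what a row does not reach is not made up. A row lasts 1/12 s, in which the tool goes at most 41.7 mm and 7.16 degrees, less where a joint would pass 70% of its speed; a pose out of reach is approached as far as the arm can. A call is refused whole if a number of a shift passes 1 or a number of a turn 1, either way. A call with a gripper value outside its range is refused whole. The fingers move at their own pace and stop on an object; the grip force is fixed at half the most. Time passes only in rows, so rows that do not move let the fingers close. It gives the time, the measured TCP pose, the force, the opening and the grip force at its end, in the units of the state.
- readout.get_obs(): the state, without advancing time (a new reading comes with each control period).
- vision.get_image(name): name is "scene" or "top" or "wrist"; returns the picture (384x512x3 uint8, red, green, blue); there is no depth.
- vision.camera_params(name): a dict with "fx", "fy", "cx", "cy" (pixels), "rvec" (rotation vector, rad) and "tvec" (3), from world to camera coordinates, as OpenCV has them; the wrist camera has in their place "hand_eye" (4x4, takes a point from camera to tool coordinates, whose origin is the TCP and whose axes are the flange's). Camera axes: x right, y down, z forward; pixel columns grow to the right and rows downward; lengths in mm; the calibration is good to about 2 mm. A picture is of the moment at which its call begins: read the wrist's pose just before it. camera_params takes no time and is no camera call.
- close_job(): hands the job in; it is judged then, once.
The state is a dict: "t": time; "qpos": joint angles; "qvel": joint speeds; "joint_torque": joint torques, N m; "ee_pos": TCP position; "orientation": TCP orientation; "ft_force": force on the tool from outside, world axes, zero at the start; "moment": the same for the moment, N m; "width": finger opening in mm; "grasp_force": force on a finger pad.
Only numpy, scipy, OpenCV 4.12 (cv2) and the standard library are available. Lean on these libraries where they do the work, as an engineer would, in place of code of your own. Each camera call takes 0.05 s, during which the arm holds its last target. There are 200 camera calls.

## Working session

There is one attempt and no reset: what is moved stays moved. The work goes in short steps, Python scripts to look and compute and a tool call to move; the robot and the scene stay as the last step left them, time stands still between calls to the robot, and variables do not carry over. Pictures are saved under pics/ and viewed, at most 10 in all, crops included, and the job is handed in when it is done.

Besides the shell and the picture viewer there is one more tool, called after ">>>" as name(argument=value, ...), one argument or row to a line, values as JSON. servo_tool: Moves the arm, as the interface text tells. Its arguments: {"type":"object","properties":{"plan":{"type":"array"}},"required":["plan"]}

```bash
mkdir -p pics; cat > h.py <<'E'
import numpy as np,cv2
from workcell import readout,vision
from scipy.spatial.transform import Rotation as R
def cam(n,obs=None):
    p=vision.camera_params(n);K=np.array([[p['fx'],0,p['cx']],[0,p['fy'],p['cy']],[0,0,1.]])
    if 'hand_eye' in p:
        o=obs or readout.get_obs();T=np.eye(4);T[:3,:3]=R.from_rotvec(o['orientation']).as_matrix();T[:3,3]=o['ee_pos']
        M=np.linalg.inv(T@np.array(p['hand_eye']))
    else:
        M=np.eye(4);M[:3,:3]=R.from_rotvec(p['rvec']).as_matrix();M[:3,3]=np.ravel(p['tvec'])
    return K,M
def ray(c,uv,z):  # point on plane z
    K,M=c;d=M[:3,:3].T@np.linalg.inv(K)@np.array([uv[0],uv[1],1.]);o=-M[:3,:3].T@M[:3,3]
    return o+d*(z-o[2])/d[2]
def proj(c,X):
    K,M=c;X=np.atleast_2d(X);q=(K@(M[:3,:3]@X.T+M[:3,3:])).T;return q[:,:2]/q[:,2:]
def save(img,f,crop=None,s=1):
    if crop: x0,y0,x1,y1=crop;img=img[y0:y1,x0:x1]
    cv2.imwrite(f,cv2.resize(img[...,::-1],None,fx=s,fy=s,interpolation=cv2.INTER_CUBIC))
E
python3 - <<'E'
from h import *
o=readout.get_obs();print(o)
a=vision.get_image('scene');b=vision.get_image('top')
np.save('scene.npy',a);np.save('top.npy',b)
save(b,'pics/top.png',None,1.5);save(a,'pics/scene.png',None,1.5)
for n in('scene','top'):
    K,M=cam(n);print(n,K[0,0],-M[:3,:3].T@M[:3,3],M[:3,:3].round(2).tolist())
E
```

```text
{'t': 0.0, 'qpos': array([-1.24001312e+00,  4.23829495e-01,  1.63069394e+00, -3.92099498e-05,
        1.08858914e+00, -1.90145958e-02]), 'qvel': array([-0.00141657, -0.00083513, -0.00085578,  0.00130537, -0.00040145,
        0.00021409]), 'joint_torque': array([-6.07721158e-04, -5.44633663e+01, -2.73670828e+01,  6.43523969e-02,
        2.27208214e-02, -1.30715030e-04]), 'ee_pos': array([ 214.05882224, -586.73570933,  301.90713782]), 'orientation': array([-3.09218666e+00, -5.46431900e-01,  4.24349728e-04]), 'ft_force': array([-0.463132  , -0.77740613, -0.23686565]), 'moment': array([ 0.03232321, -0.03097465, -0.00819044]), 'grasp_force': 0.0, 'width': 87.71378570204241}
scene 356.61004543410206 [-322.93031136  558.06120131  697.9630941 ] [[-0.58, -0.81, -0.02], [-0.41, 0.32, -0.86], [0.7, -0.49, -0.52]]
top 395.0384583371889 [ 284.41057253  -16.79707115 1388.28795013] [[0.03, -1.0, 0.01], [-0.99, -0.03, -0.16], [0.16, -0.0, -0.99]]
```

View pics/top.png

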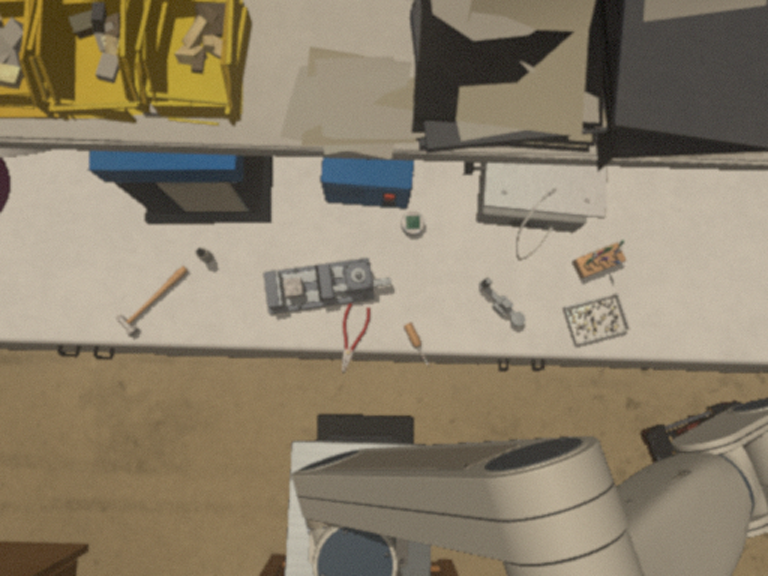

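View pics/scene.png

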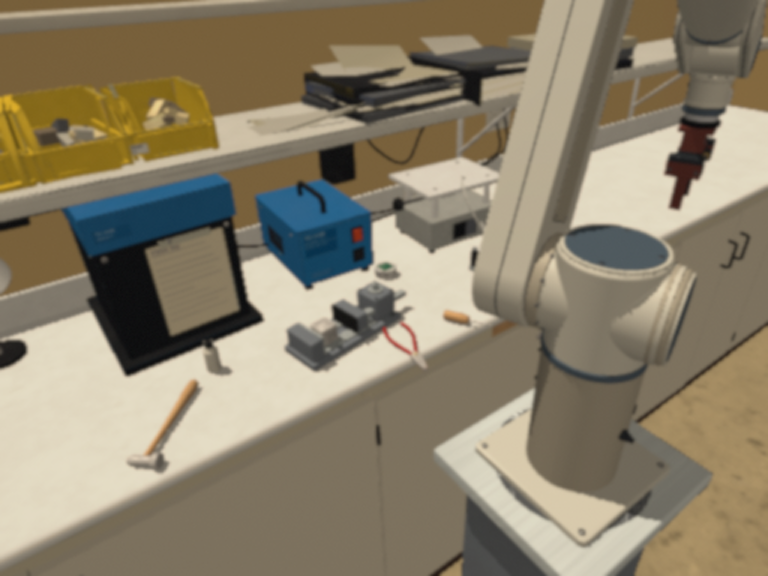

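The top view shows the crank at about (500,302) (1.5x display), the vise at about (325,285) with its shaft near (360,272), and the pliers near (355,330). Next I'll enlarge both.

```bash
python3 - <<'E'
from h import *
b=np.load('top.npy')
A=cv2.resize(b[165:225,310:360],None,fx=7,fy=7,interpolation=cv2.INTER_CUBIC)
B=cv2.resize(b[165:225,172:272],None,fx=4.5,fy=7,interpolation=cv2.INTER_CUBIC)
cv2.imwrite('pics/c.png',np.hstack([A,B])[...,::-1])
c=cam('top')
for n,uv,z in [('hub',(503/1.5,303/1.5),62),('handle',(486/1.5,285/1.5),78),('cw',(516/1.5,319/1.5),33),('shaft',(360/1.5,272/1.5),92),('fixend',(277/1.5,290/1.5),60)]: print(n,ray(c,uv,z).round(0))
E
```

```text
hub [ 473. -312.   62.]
handle [ 510. -270.   78.]
cw [ 440. -348.   33.]
shaft [528.  13.  92.]
fixend [486. 201.  60.]
```

View pics/c.png

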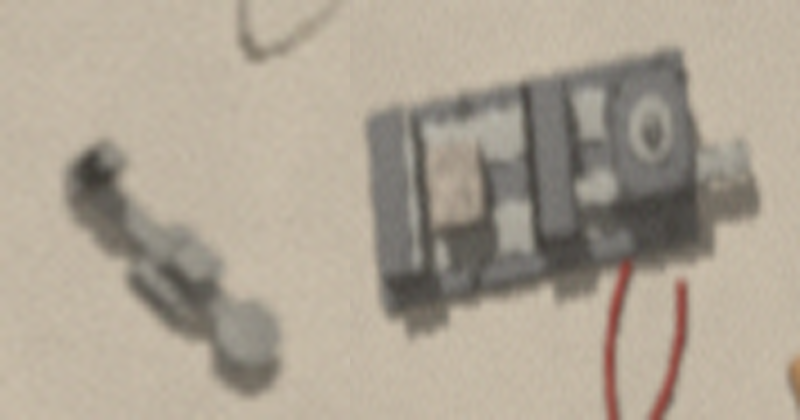

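The enlarged crop shows the crank's handle at the upper left (95,165), its counterweight at the lower right (245,340), and the vise shaft in its round collar at (653,128). The crank's yaw is about 48°. I'll move over the crank, turning the gripper to match.

>>> servo_tool(
  plan=[
    [[-1, 0.66, 0.68, 0, 0, 0, 0.6], [-1, 0.66, 0.68, 0, 0, 0, 0.6], [-1, 0.66, 0.68, 0, 0, 0, 0.6], [-1, 0.66, 0.68, 0, 0, 0, 0.6], [-1, 0.66, 0.68, 0, 0, 0, 0.6]],
  ],
)

```text
t: 0.52
ee_pos: [346.9, -449.6, 302.4]
orientation: [-2.994, -0.949, 0.0]
ft_force: [0.3, -0.3, 0.5]
width: 87.6
grasp_force: 0.0
```

```bash
python3 - <<'E'
from h import *
print(np.array(vision.camera_params('wrist')['hand_eye']).round(3)); print({k:v for k,v in vision.camera_params('wrist').items() if k!='hand_eye'})
c=cam('top');print(ray(c,(367/1.5,205/1.5),0),ray(c,(540/1.5,228/1.5),0))
# shelf front edge: match scene/top along y=13
cs=cam('scene')
for z in (200,300,350,400,450):
    P=ray(c,(330/1.5,157/1.5),z);print(z,P.round(),(proj(cs,P)*1.5).round())
E
```

```text
[[  0.     -0.963  -0.268  72.832]
 [  1.      0.      0.      0.625]
 [ -0.     -0.268   0.963 -81.786]
 [  0.      0.      0.      1.   ]]
{'fx': 289.29688984568475, 'fy': 289.29688984568475, 'cx': 248.5230926014368, 'cy': 191.44614347032916}
[711.20331421   4.20902511   0.        ] [ 667.24812008 -415.82035391    0.        ]
200 [752.  82. 200.] [[296. 209.]]
300 [713.  74. 300.] [[302. 172.]]
350 [693.  70. 350.] [[305. 151.]]
400 [673.  66. 400.] [[309. 129.]]
450 [654.  62. 450.] [[313. 105.]]
```

>>> servo_tool(
  plan=[
    [[-1, 0.66, 0.7, 0, 0, 0, 0.5], [-1, 0.66, 0.7, 0, 0, 0, 0.5], [-1, 0.66, 0.7, 0, 0, 0, 0.5], [-1, 0.66, 0.7, 0, 0, 0, 0.5], [-1, 0.5, 0.65, 0, 0, 0, 0.6]],
  ],
)

```text
t: 0.93
ee_pos: [473.3, -311.3, 302.5]
orientation: [-2.868, -1.283, -0.0]
ft_force: [0.8, -0.6, 0.9]
width: 88.0
grasp_force: 0.0
```

>>> servo_tool(
  plan=[
    [[-1, 0, 0, 0, 0, 0, 0]],
  ],
)

```text
t: 1.02
ee_pos: [474.5, -309.2, 302.4]
orientation: [-2.864, -1.288, -0.002]
ft_force: [-1.5, -0.6, -0.1]
width: 87.9
grasp_force: 0.0
```

```bash
python3 - <<'E'
from h import *
o=readout.get_obs();print(o['ee_pos'],o['orientation'],o['qpos'])
im=vision.get_image('wrist');np.save('w1.npy',im);np.save('w1o.npy',o,allow_pickle=True)
save(im,'pics/w1.png',None,1.5)
E
```

```text
[ 474.52138545 -309.16119107  302.40814369] [-2.86419887e+00 -1.28807355e+00 -1.61260365e-03] [-5.99043385e-01  3.38068265e-01  1.76160611e+00  1.67179840e-03
  1.04231066e+00  1.25675698e-01]
```

View pics/w1.png

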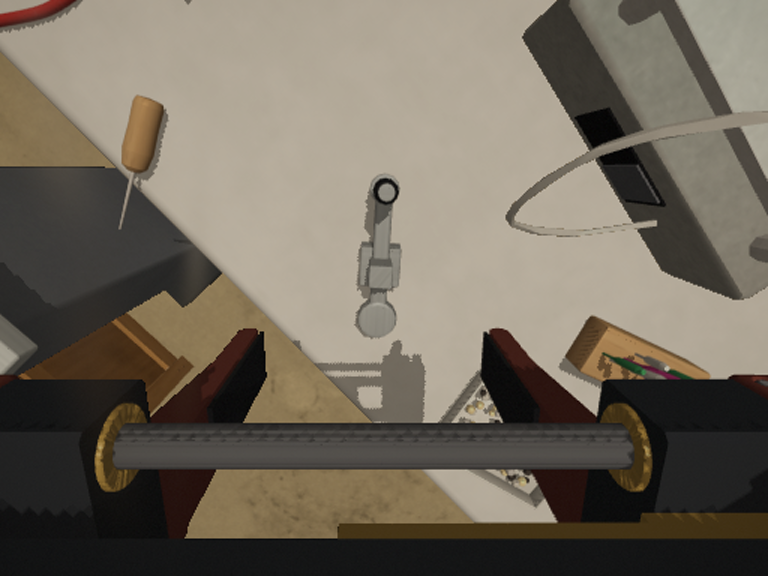

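The wrist view shows the crank upright in the image: handle top near (386,191), boss near (381,272), counterweight near (376,318). I'll enlarge it.

```bash
python3 - <<'E'
from h import *
im=np.load('w1.npy');save(im,'pics/w1c.png',(210,105,300,230),4.8)
o=np.load('w1o.npy',allow_pickle=True).item();c=cam('wrist',o);print((-c[1][:3,:3].T@c[1][:3,3]).round(1))
E
```

```text
[ 523.1 -255.3  384.3]
```

View pics/w1c.png

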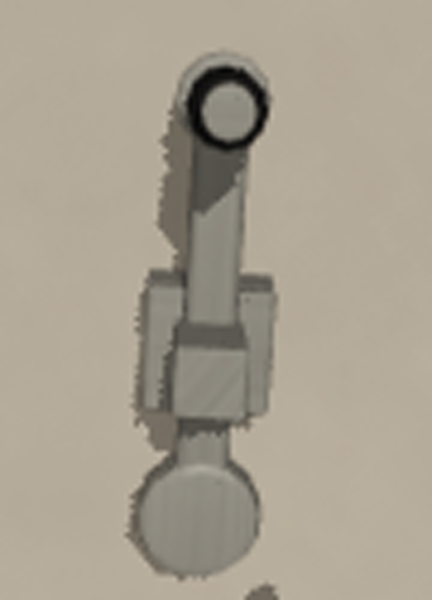

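```bash
python3 - <<'E'
from h import *
o=np.load('w1o.npy',allow_pickle=True).item();c=cam('wrist',o)
f=lambda u,v,z:ray(c,(210+(u+.5)/4.8-.5,105+(v+.5)/4.8-.5),z)
b=f(210,382,62);h=f(228,110,78.5);w=f(199,515,33)
print(b,h,w,np.hypot(*(h-b)[:2]))
a=lambda p,q:np.degrees(np.arctan2(*(p-q)[1::-1]))
print(a(h,b),a(h,w),a(b,w))
bl,br,tl,tr=f(175,417,62),f(246,417,62),f(174,348,62),f(246,347,62)
print(a(tl,bl),a(tr,br),a(bl,br)-90,a(tl,tr)-90,np.linalg.norm(tl-tr),np.linalg.norm(tl-bl))
r=R.from_rotvec(o['orientation']).as_matrix();print('tool x yaw',np.degrees(np.arctan2(r[1,0],r[0,0])))
E
```

```text
[ 473.75755611 -319.09455047   62.        ] [ 519.01552515 -273.0585745    78.5       ] [ 442.89509437 -350.44852883   33.        ] 64.5569116707953
45.48826276861104 45.4738225547325 45.45263344720907
49.11702562987067 49.09787109386632 48.455180639454824 49.26797413189132 17.102765692330436 17.00892400087718
tool x yaw 48.42831806422978
```

>>> servo_tool(
  plan=[
    [[-1, -0.02, -0.25, -0.7, 0, 0, -0.58], [-1, 0, 0, -0.95, 0, 0, 0], [-1, 0, 0, -0.95, 0, 0, 0], [-1, 0, 0, -0.95, 0, 0, 0], [-1, 0, 0, -0.5, 0, 0, 0]],
  ],
)

```text
t: 1.48
ee_pos: [468.4, -322.9, 136.7]
orientation: [-2.898, -1.202, 0.005]
ft_force: [-0.2, 0.6, 0.7]
width: 88.3
grasp_force: 0.0
```

>>> servo_tool(
  plan=[
    [[-1, 0, 0, 0, 0, 0, 0], [-1, 0, 0, 0, 0, 0, 0]],
  ],
)

```text
t: 1.65
ee_pos: [470.0, -323.6, 139.8]
orientation: [-2.9, -1.203, 0.002]
ft_force: [0.2, -0.1, 0.9]
width: 88.0
grasp_force: 0.0
```

```bash
python3 - <<'E'
from h import *
o=readout.get_obs();r=R.from_rotvec(o['orientation']).as_matrix();print(o['ee_pos'],np.degrees(np.arctan2(r[1,0],r[0,0])),r[:,2])
im=vision.get_image('wrist');c=cam('wrist',o)
p=proj(c,[[473.8,-319.1,62],[519,-273,78.5]]).astype(int);print(p)
im=im.copy()
for q in p: cv2.drawMarker(im,tuple(int(x) for x in q),(255,0,0),0,6)
save(im,'pics/w2.png',(130,40,370,260),2.5)
E
```

```text
[ 469.96558299 -323.58200123  139.82233586] 45.05799143155641 [-0.00234084  0.00153641 -0.99999608]
[[247 227]
 [245 115]]
```

View pics/w2.png

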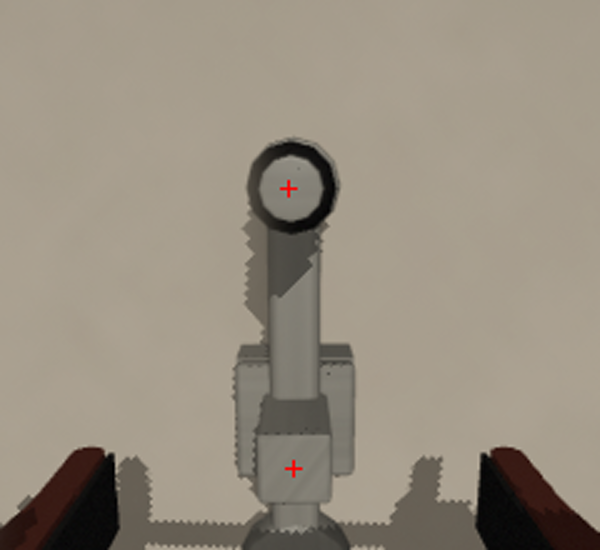

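Crosses at my estimated boss and handle positions fall on the boss (294,468) and handle (290,188) within about 1 mm. I'll correct 4 mm in x and y, descend and grip.

>>> servo_tool(
  plan=[
    [[-1, 0.09, 0.11, -0.35, 0, 0, 0.08], [-1, 0, 0, -0.35, 0, 0, 0], [-1, 0, 0, 0, 0, 0, 0]],
  ],
)

```text
t: 1.95
ee_pos: [474.7, -319.1, 113.1]
orientation: [2.896, 1.215, 0.0]
ft_force: [-0.5, 1.0, -0.7]
width: 87.6
grasp_force: 0.0
```

>>> servo_tool(
  plan=[
    [[1, 0, 0, 0, 0, 0, 0], [1, 0, 0, 0, 0, 0, 0], [1, 0, 0, 0, 0, 0, 0], [1, 0, 0, 0, 0, 0, 0], [1, 0, 0, 0, 0, 0, 0]],
  ],
)

```text
t: 2.37
ee_pos: [474.9, -319.0, 113.5]
orientation: [2.896, 1.215, 0.001]
ft_force: [-0.6, 0.3, -0.7]
width: 58.6
grasp_force: 0.0
```

>>> servo_tool(
  plan=[
    [[1, 0, 0, 0, 0, 0, 0], [1, 0, 0, 0, 0, 0, 0], [1, 0, 0, 0, 0, 0, 0]],
  ],
)

```text
t: 2.62
ee_pos: [474.6, -318.7, 112.7]
orientation: [-2.897, -1.216, 0.0]
ft_force: [0.1, 0.4, -0.2]
width: 38.0
grasp_force: 0.0
```

>>> servo_tool(
  plan=[
    [[1, 0, 0, 0, 0, 0, 0], [1, 0, 0, 0, 0, 0, 0], [1, 0, 0, 0, 0, 0, 0], [1, 0, 0, 0, 0, 0, 0], [1, 0, 0, 0, 0, 0, 0]],
  ],
)

```text
t: 3.03
ee_pos: [474.4, -318.6, 112.5]
orientation: [-2.896, -1.216, 0.0]
ft_force: [-0.7, 0.8, -1.3]
width: 18.1
grasp_force: 30.0
```

>>> servo_tool(
  plan=[
    [[1, 0, 0, 0.3, 0, 0, 0], [1, 0, 0, 0.9, 0, 0, 0], [1, 0, 0, 0.9, 0, 0, 0], [1, 0, 0, 0.9, 0, 0, 0], [1, 0, 0, 0.9, 0, 0, 0]],
  ],
)

```text
t: 3.45
ee_pos: [474.2, -318.4, 270.8]
orientation: [-2.896, -1.216, 0.0]
ft_force: [0.6, 0.0, -2.9]
width: 17.9
grasp_force: 30.0
```

>>> servo_tool(
  plan=[
    [[1, -0.16, 0.99, 0.15, 0, 0, 0], [1, -0.16, 0.99, 0, 0, 0, 0], [1, -0.16, 0.99, 0, 0, 0, 0], [1, -0.16, 0.99, 0, 0, 0, 0], [1, -0.16, 0.99, 0, 0, 0, 0]],
  ],
)

```text
t: 3.87
ee_pos: [441.7, -119.2, 275.5]
orientation: [2.897, 1.215, 0.001]
ft_force: [1.0, 1.4, -2.2]
width: 18.1
grasp_force: 30.0
```

>>> servo_tool(
  plan=[
    [[1, -0.15, 0.98, 0, 0, 0, 0], [1, 0, 0, 0, 0, 0, 0], [1, 0, 0, 0, 0, 0, 0], [1, 0, 0, 0, 0, 0, 0]],
  ],
)

```text
t: 4.2
ee_pos: [436.9, -81.5, 275.3]
orientation: [2.895, 1.217, 0.001]
ft_force: [-0.1, -0.3, -2.4]
width: 17.8
grasp_force: 30.0
```

```bash
python3 - <<'E'
from h import *
o=readout.get_obs();print(o['ee_pos'],o['orientation'])
im=vision.get_image('wrist');np.save('w3.npy',im);np.save('w3o.npy',o,allow_pickle=True)
c=cam('wrist',o);p=proj(c,[528,13,92])[0];print(p)
u,v=p.astype(int);x0=max(0,u-60);y0=max(0,v-50);a=im[y0:y0+100,x0:x0+100]
print(x0,y0)
cv2.imwrite('pics/w3.png',np.hstack([cv2.resize(im[:200,150:350],(300,300)),cv2.resize(a,(a.shape[1]*5,a.shape[0]*5),interpolation=cv2.INTER_CUBIC)[:300*2][:500] if 0 else cv2.resize(a,None,fx=3*300/300,fy=3,interpolation=cv2.INTER_CUBIC)[:300]]) [...,::-1]) if a.shape[0]==100 else None
save(im,'pics/w3f.png',None,1.5)
E
```

```text
[436.90758833 -81.54303449 275.34621662] [2.89509390e+00 1.21724669e+00 1.44489572e-03]
[246.26658375  37.75862024]
186 0
```

View pics/w3f.png

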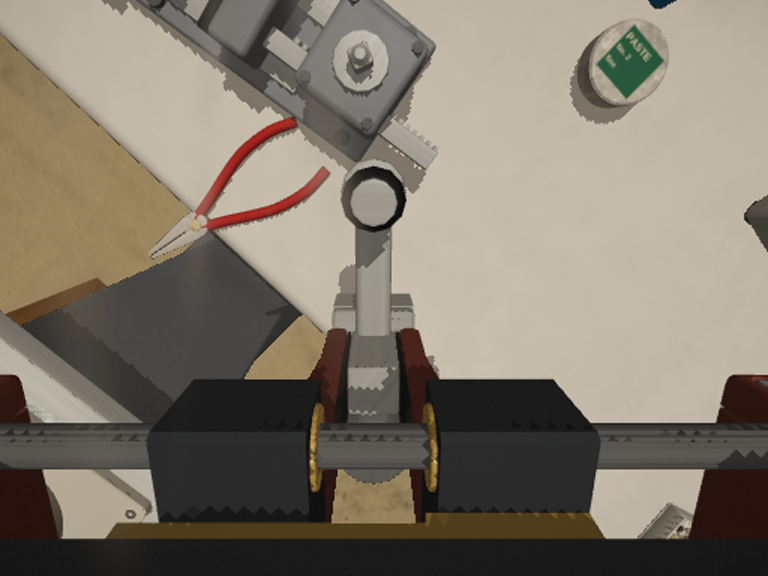

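The shaft stands in its collar at (360,55), the held crank's handle is at (375,200), the pliers are at lower left, and the tin is at upper right. I'll enlarge the shaft.

```bash
python3 - <<'E'
from h import *
save(np.load('w3.npy'),'pics/w3c.png',(215,12,270,67),10)
E
```

```text
(no output)
```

View pics/w3c.png

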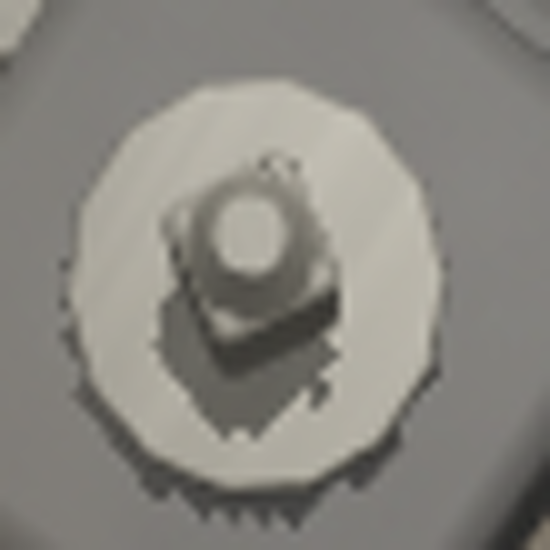

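```bash
python3 - <<'E'
from h import *
from scipy.optimize import least_squares
o=np.load('w3o.npy',allow_pickle=True).item();c=cam('wrist',o)
g=lambda u,v:np.array([215+(u+.5)/10-.5,12+(v+.5)/10-.5])
print('tip',ray(c,g(250,235),92),'collar',ray(c,g(257,284),74))
cs=[(165,218),(280,157),(335,280),(218,332)]
P=np.array([ray(c,g(*q),88) for q in cs]);print(P.round(1),P.mean(0))
e=np.roll(P,-1,0)-P;print(np.linalg.norm(e,axis=1),np.degrees(np.arctan2(e[:,1],e[:,0]))%90)
r=R.from_rotvec(o['orientation']).as_matrix();print('toolyaw',np.degrees(np.arctan2(r[1,0],r[0,0])),r[:,2],o['qpos'])
t=cam('top');print('top view shaft pixel',proj(t,ray(c,g(250,235),92)),ray(t,(172+303/4.5-.5,165+128/7-.5),74))
E
```

```text
tip [525.44796231  18.32893532  92.        ] collar [525.66164516  18.39135116  74.        ]
[[521.8  25.   88. ]
 [531.9  21.5  88. ]
 [528.7  11.6  88. ]
 [518.8  15.7  88. ]] [525.33355519  18.4353918   88.        ]
[10.69957935 10.36091314 10.67782709  9.71865023] [71.01937179 71.88437501 67.56654713 72.18409634]
toolyaw 45.60880524564675 [ 1.23962599e-03 -5.74282576e-04 -9.99999067e-01] [-2.11135724e-01  1.96098922e-01  2.03825937e+00 -3.83415029e-04
  9.05901942e-01  5.63873434e-01]
top view shaft pixel [[238.48681337 182.014525  ]] [526.18115858  17.55263302  74.        ]
```

>>> servo_tool(
  plan=[
    [[1, 0.444, 0.503, 0, 0, 0, 1], [1, 0.444, 0.503, 0, 0, 0, 1], [1, 0.444, 0.503, 0, 0, 0, 1], [1, 0.444, 0.503, -0.3, 0, 0, 1], [1, 0.444, 0.503, -0.5, 0, 0, 1]],
  ],
)

```text
t: 4.67
ee_pos: [528.2, 18.4, 244.1]
orientation: [2.561, 1.814, 0.006]
ft_force: [0.6, -0.3, -1.8]
width: 18.2
grasp_force: 30.0
```

>>> servo_tool(
  plan=[
    [[1, 0, 0, -0.5, 0, 0, 0], [1, 0, 0, 0, 0, 0, 0], [1, 0, 0, 0, 0, 0, 0]],
  ],
)

```text
t: 4.92
ee_pos: [524.9, 17.9, 221.7]
orientation: [-2.565, -1.811, 0.005]
ft_force: [0.3, -0.3, -1.9]
width: 18.1
grasp_force: 30.0
```

```bash
python3 - <<'E'
from h import *
o=readout.get_obs();r=R.from_rotvec(o['orientation']).as_matrix();print(o['ee_pos'],np.degrees(np.arctan2(r[1,0],r[0,0])),r[:,2],o['qpos'],o['ft_force'])
o3=np.load('w3o.npy',allow_pickle=True).item();c=cam('wrist',o3)
z=o3['ee_pos'][2]-34;h=ray(c,(373.5/1.5,203/1.5),z);d=h-o3['ee_pos'];print('handle rel',np.hypot(d[0],d[1]),np.degrees(np.arctan2(d[1],d[0])))
E
```

```text
[524.87950289  17.89795491 221.68683661] 70.42963206248524 [-3.51408213e-03 -2.47598393e-04 -9.99993795e-01] [ 1.15159088e-02  3.93910522e-01  1.90665854e+00 -2.77015463e-04
  8.44540318e-01  3.53269865e-01] [ 0.31717417 -0.27354894 -1.90787114]
handle rel 63.27322971299159 45.046717181771385
```

>>> servo_tool(
  plan=[
    [[1, 0.02, 0.04, -0.2, 0, 0, 0], [1, 0, 0, -0.2, 0, 0, 0], [1, 0, 0, -0.1, 0, 0, 0], [1, 0, 0, -0.1, 0, 0, 0]],
  ],
)

```text
t: 5.25
ee_pos: [526.1, 20.2, 198.6]
orientation: [2.566, 1.813, 0.0]
ft_force: [0.4, -0.4, -2.5]
width: 17.8
grasp_force: 30.0
```

>>> servo_tool(
  plan=[
    [[1, 0, 0, -0.08, 0, 0, 0], [1, 0, 0, -0.08, 0, 0, 0]],
  ],
)

```text
t: 5.42
ee_pos: [526.2, 20.5, 192.2]
orientation: [2.565, 1.814, 0.0]
ft_force: [0.3, -1.6, -1.9]
width: 17.5
grasp_force: 30.0
```

>>> servo_tool(
  plan=[
    [[1, 0, 0, -0.08, 0, 0, 0], [1, 0, 0, -0.06, 0, 0, 0]],
  ],
)

```text
t: 5.58
ee_pos: [526.2, 20.6, 186.5]
orientation: [2.565, 1.814, -0.0]
ft_force: [0.0, -1.3, -1.3]
width: 17.6
grasp_force: 30.0
```

>>> servo_tool(
  plan=[
    [[1, 0, 0, -0.04, 0, 0, 0], [1, 0, 0, 0, 0, 0, 0]],
  ],
)

```text
t: 5.75
ee_pos: [526.2, 20.6, 186.4]
orientation: [2.565, 1.814, -0.001]
ft_force: [-6.6, -1.6, 14.8]
width: 18.0
grasp_force: 30.0
```

The crank is seated: the foot took 14.8 N at the expected height. I'll ease the pressure, then release.

>>> servo_tool(
  plan=[
    [[1, 0, 0, 0.04, 0, 0, 0], [0.1, 0, 0, 0, 0, 0, 0], [0.1, 0, 0, 0, 0, 0, 0], [0.1, 0, 0, 0, 0, 0, 0], [0.1, 0, 0, 0, 0, 0, 0]],
  ],
)

```text
t: 6.17
ee_pos: [526.4, 20.8, 186.6]
orientation: [2.565, 1.814, 0.0]
ft_force: [-0.2, 0.3, 0.1]
width: 39.0
grasp_force: 0.0
```

>>> servo_tool(
  plan=[
    [[0.1, 0, 0, 0, 0, 0, 0], [0.1, 0, 0, 0.5, 0, 0, 0], [0.1, 0, 0, 0.9, 0, 0, 0], [0.1, 0, 0, 0.6, 0, 0, 1], [0.1, 0, 0, 0, 0, 0, 1]],
  ],
)

```text
t: 6.58
ee_pos: [528.6, 20.8, 271.4]
orientation: [2.389, 2.032, 0.01]
ft_force: [1.8, -0.4, 0.5]
width: 39.4
grasp_force: 0.0
```

>>> servo_tool(
  plan=[
    [[0.1, 0.1, 0.3, 0, 0, 0, 1], [0.1, 0.1, 0.3, 0, 0, 0, 1], [0.1, 0.1, 0.3, 0, 0, 0, 1], [0.1, 0.1, 0.3, 0, 0, 0, 1], [0.1, 0.1, 0.3, 0, 0, 0, 1]],
  ],
)

```text
t: 7.0
ee_pos: [546.4, 81.2, 266.6]
orientation: [-1.895, -2.505, -0.0]
ft_force: [0.3, -0.4, 0.2]
width: 39.5
grasp_force: 0.0
```

>>> servo_tool(
  plan=[
    [[0.1, 0, 0, 0, 0, 0, 1], [0.1, 0, 0, 0, 0, 0, 1], [0.1, 0, 0, 0, 0, 0, 1], [0.1, 0, 0, 0, 0, 0, 1], [0.1, 0, 0, 0, 0, 0, 1]],
  ],
)

```text
t: 7.42
ee_pos: [546.2, 80.8, 266.5]
orientation: [-1.308, -2.856, 0.0]
ft_force: [-0.2, 0.3, 0.7]
width: 39.4
grasp_force: 0.0
```

>>> servo_tool(
  plan=[
    [[0.1, 0, 0, 0, 0, 0, 1], [0.1, 0, 0, 0, 0, 0, 1], [0.1, 0, 0, 0, 0, 0, 1], [0.1, 0, 0, 0, 0, 0, 1], [0.1, 0, 0, 0, 0, 0, 1]],
  ],
)

```text
t: 7.83
ee_pos: [546.2, 80.7, 266.6]
orientation: [-0.659, -3.072, -0.0]
ft_force: [1.1, -0.3, -0.1]
width: 39.6
grasp_force: 0.0
```

>>> servo_tool(
  plan=[
    [[0.1, 0, 0, 0, 0, 0, 0], [0.1, 0, 0, 0, 0, 0, 0]],
  ],
)

```text
t: 8.0
ee_pos: [546.2, 80.7, 266.6]
orientation: [-0.669, -3.069, 0.0]
ft_force: [-0.1, 0.3, 0.1]
width: 39.9
grasp_force: 0.0
```

```bash
python3 - <<'E'
from h import *
o=readout.get_obs();r=R.from_rotvec(o['orientation']).as_matrix();print(o['ee_pos'],np.degrees(np.arctan2(r[1,0],r[0,0])),r[:,2],o['qpos'])
im=vision.get_image('wrist');np.save('w4.npy',im);c=cam('wrist',o);np.save('w4o.npy',o,allow_pickle=True)
p=proj(c,[[525.6,19,136],[547.4,80.2,152.5]]);print(p)
save(im,'pics/w4.png',None,1.5)
E
```

```text
[546.17150599  80.70106075 266.56059505] 155.39488978000057 [-1.82080629e-04  7.82356095e-06 -9.99999983e-01] [ 1.25127935e-01  3.63381688e-01  1.82087301e+00  3.72800829e-05
  9.57517637e-01 -1.01624967e+00]
[[166.51625581 216.98724851]
 [249.4436481  217.7136841 ]]
```

View pics/w4.png

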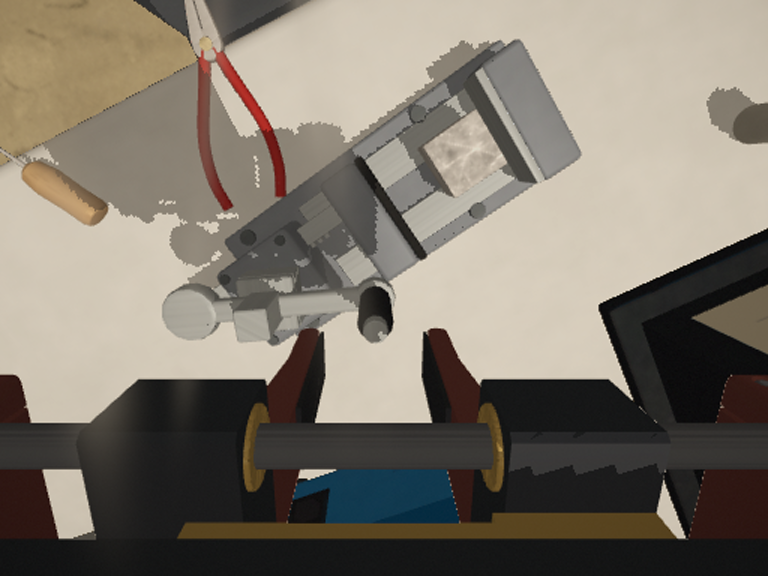

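The crank sits on the shaft, with its boss at (256,322) and handle top at (375,330), as predicted. The handle is between the fingers, so I'll descend and grip it.

>>> servo_tool(
  plan=[
    [[0.1, 0.02, 0, -0.8, 0, 0, 0], [0.1, 0, 0, -0.8, 0, 0, 0], [0.1, 0, 0, -0.25, 0, 0, 0], [0.1, 0, 0, 0, 0, 0, 0], [1, 0, 0, 0, 0, 0, 0]],
  ],
)

```text
t: 8.47
ee_pos: [547.1, 80.7, 192.8]
orientation: [-0.667, -3.069, 0.001]
ft_force: [0.8, -0.1, -0.3]
width: 35.7
grasp_force: 0.0
```

>>> servo_tool(
  plan=[
    [[1, 0, 0, 0, 0, 0, 0], [1, 0, 0, 0, 0, 0, 0], [1, 0, 0, 0, 0, 0, 0], [1, 0, 0, 0, 0, 0, 0], [1, 0, 0, 0, 0, 0, 0]],
  ],
)

```text
t: 8.88
ee_pos: [547.9, 80.9, 193.9]
orientation: [0.665, 3.068, 0.002]
ft_force: [0.2, 2.7, 5.1]
width: 17.4
grasp_force: 30.0
```

```bash
python3 - <<'E'
import numpy as np
for s in(20,10):
    a=np.radians(70-s*np.arange(360//s+1));P=65/40*np.c_[np.cos(a),np.sin(a)]
    print(s);[print(int(70-s*(i+1)),*d.round(3)) for i,d in enumerate(np.diff(P,axis=0))]
E
```

```text
20
50 0.489 -0.282
30 0.363 -0.432
10 0.193 -0.53
-10 0.0 -0.564
-30 -0.193 -0.53
-50 -0.363 -0.432
-70 -0.489 -0.282
-90 -0.556 -0.098
-110 -0.556 0.098
-130 -0.489 0.282
-150 -0.363 0.432
-170 -0.193 0.53
-190 0.0 0.564
-210 0.193 0.53
-230 0.363 0.432
-250 0.489 0.282
-270 0.556 0.098
-290 0.556 -0.098
10
60 0.257 -0.12
50 0.232 -0.162
40 0.2 -0.2
30 0.162 -0.232
20 0.12 -0.257
10 0.073 -0.274
0 0.025 -0.282
-10 -0.025 -0.282
-20 -0.073 -0.274
-30 -0.12 -0.257
-40 -0.162 -0.232
-50 -0.2 -0.2
-60 -0.232 -0.162
-70 -0.257 -0.12
-80 -0.274 -0.073
-90 -0.282 -0.025
-100 -0.282 0.025
-110 -0.274 0.073
-120 -0.257 0.12
-130 -0.232 0.162
-140 -0.2 0.2
-150 -0.162 0.232
-160 -0.12 0.257
-170 -0.073 0.274
-180 -0.025 0.282
-190 0.025 0.282
-200 0.073 0.274
-210 0.12 0.257
-220 0.162 0.232
-230 0.2 0.2
-240 0.232 0.162
-250 0.257 0.12
-260 0.274 0.073
-270 0.282 0.025
-280 0.282 -0.025
-290 0.274 -0.073
```

>>> servo_tool(
  plan=[
    [[1, 0.142, -0.079, 0.01, 0, 0, 0], [1, 0.127, -0.103, 0, 0, 0, 0]],
  ],
)

```text
t: 9.05
ee_pos: [559.0, 74.3, 194.3]
orientation: [0.665, 3.068, 0.004]
ft_force: [2.8, 10.6, 6.0]
width: 17.7
grasp_force: 30.0
```

>>> servo_tool(
  plan=[
    [[1, 0.22, -0.1, 0, 0, 0, 0], [1, 0.2, -0.2, 0, 0, 0, 0], [1, 0.162, -0.232, 0, 0, 0, 0]],
  ],
)

```text
t: 9.3
ee_pos: [581.8, 52.7, 193.8]
orientation: [0.665, 3.07, 0.002]
ft_force: [-1.7, 4.7, 5.3]
width: 17.6
grasp_force: 30.0
```

>>> servo_tool(
  plan=[
    [[1, 0.12, -0.257, 0, 0, 0, 0], [1, 0.073, -0.274, 0, 0, 0, 0], [1, 0.025, -0.282, 0, 0, 0, 0], [1, -0.025, -0.282, 0, 0, 0, 0], [1, -0.073, -0.274, 0, 0, 0, 0]],
  ],
)

```text
t: 9.72
ee_pos: [587.1, -2.9, 193.8]
orientation: [0.665, 3.068, 0.002]
ft_force: [1.5, 3.7, 4.6]
width: 17.5
grasp_force: 30.0
```

>>> servo_tool(
  plan=[
    [[1, -0.12, -0.257, 0, 0, 0, 0], [1, -0.363, -0.432, 0, 0, 0, 0], [1, -0.489, -0.282, 0, 0, 0, 0], [1, -0.556, -0.098, 0, 0, 0, 0], [1, -0.556, 0.098, 0, 0, 0, 0]],
  ],
)

```text
t: 10.13
ee_pos: [503.4, -42.8, 193.8]
orientation: [0.667, 3.065, 0.001]
ft_force: [9.6, 9.5, -0.0]
width: 17.8
grasp_force: 30.0
```

```bash
cat > st.py <<'E'
from h import *
o=readout.get_obs();d=o['ee_pos'][:2]-np.array([525.8,19.8]);a=np.arctan2(d[1],d[0]);f=o['ft_force'][:2]
print('r',np.hypot(*d),'ang',np.degrees(a),'rad',f@[np.cos(a),np.sin(a)],'resist',-f@[np.sin(a),-np.cos(a)],o['moment'])
E
python3 st.py
```

```text
r 66.49971435892964 ang -109.65541503304358 rad -12.168068472498188 resist 5.833723406219335 [ 2.09465168 -2.03432242 -0.01739403]
```

>>> servo_tool(
  plan=[
    [[1, -0.489, 0.315, 0, 0, 0, 0], [1, -0.363, 0.432, 0, 0, 0, 0], [1, -0.193, 0.53, 0, 0, 0, 0], [1, 0, 0.564, 0, 0, 0, 0], [1, 0.193, 0.53, 0, 0, 0, 0]],
  ],
)

```text
t: 10.55
ee_pos: [468.2, 52.6, 193.5]
orientation: [0.664, 3.068, -0.003]
ft_force: [7.7, -11.9, 0.1]
width: 17.8
grasp_force: 30.0
```

```bash
sed -i 's/525.8,19.8/526,20.8/' st.py; python3 st.py
```

```text
r 65.99745718861924 ang 151.16933802046412 rad -12.511237113147132 resist 6.68209712798329 [-2.40587952 -1.69620691  0.01734879]
```

>>> servo_tool(
  plan=[
    [[1, 0.385, 0.417, 0, 0, 0, 0], [1, 0.489, 0.282, 0, 0, 0, 0], [1, 0.556, 0.098, 0, 0, 0, 0], [1, 0.556, -0.098, 0, 0, 0, 0], [1, 0.489, -0.282, 0, 0, 0, 0]],
  ],
)

```text
t: 10.97
ee_pos: [566.9, 70.8, 193.2]
orientation: [-0.662, -3.067, 0.001]
ft_force: [-6.9, 0.2, 5.7]
width: 17.2
grasp_force: 30.0
```

```bash
python3 st.py
```

```text
r 64.5738923614399 ang 50.70674597106396 rad -4.242290326775131 resist 5.467387567196688 [-2.19693064e-01  1.65819602e+00 -1.55590789e-03]
```

>>> servo_tool(
  plan=[
    [[1, 0.358, -0.437, 0, 0, 0, 0], [1, 0.193, -0.53, 0, 0, 0, 0], [1, 0, -0.564, 0, 0, 0, 0], [1, -0.193, -0.53, 0, 0, 0, 0], [1, -0.363, -0.432, 0, 0, 0, 0]],
  ],
)

```text
t: 11.38
ee_pos: [568.4, -30.8, 193.5]
orientation: [0.666, 3.068, 0.002]
ft_force: [-0.4, 8.6, 1.9]
width: 17.4
grasp_force: 30.0
```

```bash
python3 st.py
```

```text
r 66.83480081188117 ang -50.57305083534354 rad -6.857981222004513 resist 5.141939308919603 [ 1.91709448 -0.112038   -0.04824581]
```

>>> servo_tool(
  plan=[
    [[1, -0.248, -0.142, 0, 0, 0, 0], [1, -0.257, -0.12, 0, 0, 0, 0], [1, -0.274, -0.073, 0, 0, 0, 0], [1, -0.282, -0.025, 0, 0, 0, 0], [1, -0.282, 0.025, 0, 0, 0, 0]],
  ],
)

```text
t: 11.8
ee_pos: [514.1, -44.7, 194.0]
orientation: [0.664, 3.066, -0.002]
ft_force: [3.8, -4.8, 4.4]
width: 17.7
grasp_force: 30.0
```

```bash
python3 st.py
```

```text
r 66.57711957295663 ang -100.25977662918368 rad 4.025752189437391 resist 4.6286304821424284 [-0.43934348 -0.90481733  0.01747898]
```

>>> servo_tool(
  plan=[
    [[1, -0.274, 0.068, 0, 0, 0, 0], [1, -0.257, 0.12, 0, 0, 0, 0], [1, -0.232, 0.162, 0, 0, 0, 0], [1, -0.2, 0.2, 0, 0, 0, 0], [1, -0.162, 0.232, 0, 0, 0, 0]],
  ],
)

```text
t: 12.22
ee_pos: [468.4, -12.5, 193.6]
orientation: [0.665, 3.068, -0.001]
ft_force: [4.1, -2.4, 3.5]
width: 17.4
grasp_force: 30.0
```

```bash
python3 st.py
```

```text
r 66.5493311192657 ang -149.9657011394772 rad -2.3428141945232235 resist 4.174080398107161 [-3.43478617e-01 -1.20933904e+00  1.08883227e-03]
```

```bash
python3 - <<'E'
from h import *
o=np.load('w4o.npy',allow_pickle=True).item();c=cam('wrist',o)
q=[ray(c,(u/1.5,v/1.5),60)[:2] for u,v in [(362,157),(426,257),(476,73),(540,180)]]
print(np.round(q,1));n=q[1]-q[0];print(np.linalg.norm(n));n/=np.linalg.norm(n);n=np.array([-n[1],n[0]])
g=[(q[i]-q[0])@n for i in(2,3)];print(g,[ (abs(x)-40)/22*360 for x in g])
E
```

```text
[[471.5 106.6]
 [548.2 118.6]
 [456.  190. ]
 [532.1 205. ]]
77.69280068798892
[np.float64(84.86475418840709), np.float64(87.86003266207487)] [np.float64(734.1505230830252), np.float64(783.1641708339524)]
```

>>> servo_tool(
  plan=[
    [[1, -0.115, 0.257, 0, 0, 0, 0], [1, -0.073, 0.274, 0, 0, 0, 0], [1, -0.025, 0.282, 0, 0, 0, 0], [1, 0.03, 0.282, 0, 0, 0, 0], [1, 0.083, 0.27, 0, 0, 0, 0]],
  ],
)

```text
t: 12.63
ee_pos: [464.2, 42.7, 193.3]
orientation: [0.664, 3.07, -0.002]
ft_force: [3.3, -7.7, 4.1]
width: 17.2
grasp_force: 30.0
```

```bash
python3 st.py
```

```text
r 65.53991291207576 ang 160.49322699790594 rad -5.626476815539347 resist 6.13444245026461 [-1.36591051 -0.93655562 -0.05547259]
```

>>> servo_tool(
  plan=[
    [[1, 0.12, 0.257, 0, 0, 0, 0], [1, 0.162, 0.232, 0, 0, 0, 0], [1, 0.2, 0.2, 0, 0, 0, 0], [1, 0.232, 0.162, 0, 0, 0, 0]],
  ],
)

```text
t: 12.97
ee_pos: [492.1, 76.3, 192.9]
orientation: [-0.662, -3.069, 0.005]
ft_force: [-1.4, -10.4, 5.4]
width: 17.2
grasp_force: 30.0
```

```bash
python3 st.py
```

```text
r 65.03589340433864 ang 121.44576183168513 rad -8.079236751074612 resist 6.63850932872846 [-2.24349467 -0.13564627  0.0094868 ]
```

>>> servo_tool(
  plan=[
    [[1, 0.015, -0.02, 0, 0, 0, 0], [1, 0, 0, 0, 0, 0, 0], [1, 0, 0, 0, 0, 0, 0]],
  ],
)

```text
t: 13.22
ee_pos: [493.3, 76.2, 193.3]
orientation: [-0.664, -3.07, 0.001]
ft_force: [0.5, 0.3, 8.4]
width: 17.2
grasp_force: 30.0
```

```bash
python3 st.py; python3 - <<'E'
from h import *
im=vision.get_image('scene');c=cam('scene')
a=im[180:255,180:285];b=np.load('scene.npy')[180:255,180:285]
w=vision.get_image('wrist')
f=lambda a:cv2.resize(a,None,fx=3.7,fy=3.7,interpolation=cv2.INTER_CUBIC)
x=f(a);y=cv2.resize(w,(400,x.shape[0]))
cv2.imwrite('pics/s2.png',np.hstack([x,y])[...,::-1])
E
```

```text
r 64.35274827138849 ang 120.5802149362354 rad 0.026800756228023574 resist -0.5600927033468567 [-0.15596924 -0.27126024 -0.00969471]
```

View pics/s2.png

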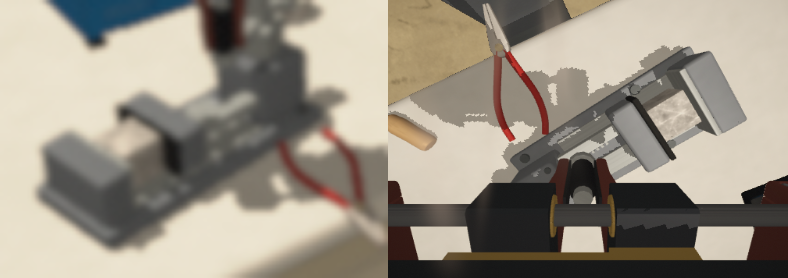

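Left panel: the jaw is close to the block. Right panel: the handle is held at (583,180) and the crank is still turning freely. With the tool at rest the resistance is about 0 N, so the jaw is not gripping yet. I'll continue slowly.

>>> servo_tool(
  plan=[
    [[1, 0.126, 0.065, 0, 0, 0, 0], [1, 0.131, 0.054, 0, 0, 0, 0], [1, 0.135, 0.043, 0, 0, 0, 0], [1, 0.138, 0.031, 0, 0, 0, 0], [1, 0.141, 0.019, 0, 0, 0, 0]],
  ],
)

```text
t: 13.73
ee_pos: [518.5, 84.5, 193.1]
orientation: [-0.663, -3.066, 0.003]
ft_force: [-6.2, 0.5, 11.9]
width: 17.7
grasp_force: 30.1
```

```bash
python3 st.py; python3 -c "
import numpy as np
for m in np.arange(92.5,-180,-5): print(m,(.1418*np.sin(np.radians(m))).round(3),(-.1418*np.cos(np.radians(m))).round(3),end=' ; ')"
```

```text
r 64.16365990368247 ang 96.67712447710107 rad 1.2313671169579676 resist 6.139000753853594 [-0.31883245  0.92454562  0.03137145]
92.5 0.142 0.006 ; 87.5 0.142 -0.006 ; 82.5 0.141 -0.019 ; 77.5 0.138 -0.031 ; 72.5 0.135 -0.043 ; 67.5 0.131 -0.054 ; 62.5 0.126 -0.065 ; 57.5 0.12 -0.076 ; 52.5 0.112 -0.086 ; 47.5 0.105 -0.096 ; 42.5 0.096 -0.105 ; 37.5 0.086 -0.112 ; 32.5 0.076 -0.12 ; 27.5 0.065 -0.126 ; 22.5 0.054 -0.131 ; 17.5 0.043 -0.135 ; 12.5 0.031 -0.138 ; 7.5 0.019 -0.141 ; 2.5 0.006 -0.142 ; -2.5 -0.006 -0.142 ; -7.5 -0.019 -0.141 ; -12.5 -0.031 -0.138 ; -17.5 -0.043 -0.135 ; -22.5 -0.054 -0.131 ; -27.5 -0.065 -0.126 ; -32.5 -0.076 -0.12 ; -37.5 -0.086 -0.112 ; -42.5 -0.096 -0.105 ; -47.5 -0.105 -0.096 ; -52.5 -0.112 -0.086 ; -57.5 -0.12 -0.076 ; -62.5 -0.126 -0.065 ; -67.5 -0.131 -0.054 ; -72.5 -0.135 -0.043 ; -77.5 -0.138 -0.031 ; -82.5 -0.141 -0.019 ; -87.5 -0.142 -0.006 ; -92.5 -0.142 0.006 ; -97.5 -0.141 0.019 ; -102.5 -0.138 0.031 ; -107.5 -0.135 0.043 ; -112.5 -0.131 0.054 ; -117.5 -0.126 0.065 ; -122.5 -0.12 0.076 ; -127.5 -0.112 0.086 ; -132.5 -0.105 0.096 ; -137.5 -0.096 0.105 ; -142.5 -0.086 0.112 ; -147.5 -0.076 0.12 ; -152.5 -0.065 0.126 ; -157.5 -0.054 0.131 ; -162.5 -0.043 0.135 ; -167.5 -0.031 0.138 ; -172.5 -0.019 0.141 ; -177.5 -0.006 0.142 ;
```

>>> servo_tool(
  plan=[
    [[1, 0, 0, 0.02, 0, 0, 0], [1, 0, 0, 0, 0, 0, 0]],
  ],
)

```text
t: 13.9
ee_pos: [519.2, 84.3, 193.6]
orientation: [-0.664, -3.068, 0.002]
ft_force: [-1.4, -0.9, 5.4]
width: 17.3
grasp_force: 30.0
```

```bash
python3 st.py
```

```text
r 63.8903788616767 ang 96.07987847756638 rad -0.7559508945865012 resist 1.4786682320055877 [-0.330357    0.14132539  0.01985692]
```

>>> servo_tool(
  plan=[
    [[1, 0.142, 0.006, 0, 0, 0, 0], [1, 0.142, -0.006, 0, 0, 0, 0]],
  ],
)

```text
t: 14.07
ee_pos: [529.9, 84.6, 193.5]
orientation: [-0.664, -3.066, 0.002]
ft_force: [-4.8, 0.4, 7.3]
width: 17.6
grasp_force: 30.0
```

```bash
python3 st.py
```

```text
r 63.91028374970911 ang 86.46008116466034 rad 0.09980828942338356 resist 4.805808449338746 [-0.08743719  0.77428514  0.00668249]
```

>>> servo_tool(
  plan=[
    [[1, 0.141, -0.019, 0, 0, 0, 0], [1, 0.138, -0.031, 0, 0, 0, 0], [1, 0.135, -0.043, 0, 0, 0, 0]],
  ],
)

```text
t: 14.32
ee_pos: [547.0, 81.2, 193.5]
orientation: [-0.665, -3.067, 0.001]
ft_force: [-4.0, 3.8, 7.5]
width: 17.4
grasp_force: 30.0
```

```bash
python3 st.py
```

```text
r 63.91801535809102 ang 70.84281236157919 rad 2.294033774853075 resist 5.008444031624967 [ 0.35867685  0.77277434 -0.00656659]
```

>>> servo_tool(
  plan=[
    [[1, 0.131, -0.052, 0.01, 0, 0, 0], [1, 0.126, -0.065, 0, 0, 0, 0], [1, 0.12, -0.076, 0, 0, 0, 0]],
  ],
)

```text
t: 14.57
ee_pos: [562.6, 73.3, 193.8]
orientation: [-0.665, -3.068, 0.001]
ft_force: [-3.0, 2.4, 3.7]
width: 17.0
grasp_force: 30.0
```

```bash
python3 st.py
```

```text
r 63.99905710640308 ang 55.06398875258012 rad 0.2241949488359406 resist 3.8089736422389575 [0.39510157 0.57054891 0.01476847]
```

>>> servo_tool(
  plan=[
    [[1, 0.112, -0.086, 0, 0, 0, 0], [1, 0.105, -0.096, 0, 0, 0, 0], [1, 0.096, -0.105, 0, 0, 0, 0]],
  ],
)

```text
t: 14.82
ee_pos: [575.7, 61.5, 193.8]
orientation: [-0.665, -3.069, -0.0]
ft_force: [-3.9, 5.2, 2.6]
width: 17.2
grasp_force: 30.0
```

```bash
python3 st.py
```

```text
r 64.26503471529769 ang 39.27554288626179 rad 0.25732089082871723 resist 6.512323343242504 [0.89376224 0.69407708 0.00702894]
```

>>> servo_tool(
  plan=[
    [[1, 0.086, -0.112, 0, 0, 0, 0], [1, 0.076, -0.12, 0, 0, 0, 0]],
  ],
)

```text
t: 14.98
ee_pos: [582.2, 52.5, 193.8]
orientation: [-0.666, -3.068, -0.001]
ft_force: [-5.2, 6.6, 2.0]
width: 17.1
grasp_force: 30.0
```

```bash
python3 st.py
```

```text
r 64.50201004120086 ang 29.446753443418675 rad -1.2491490778256162 resist 8.267578517536622 [1.52022718 0.75121829 0.0093002 ]
```

>>> servo_tool(
  plan=[
    [[1, 0, 0, 0, 0, 0, 0]],
  ],
)

```text
t: 15.07
ee_pos: [582.4, 52.0, 193.8]
orientation: [-0.667, -3.068, -0.001]
ft_force: [-2.9, 5.1, 2.6]
width: 17.5
grasp_force: 30.0
```

```bash
python3 st.py
```

```text
r 64.48059654946712 ang 28.93085755407249 rad -0.06206515969138646 resist 5.865693764495402 [ 1.08809027  0.55777961 -0.02255092]
```

The handle has gone stiff: 5.9 N at rest, up from about 1.5 N free. I'll release and withdraw straight up.

>>> servo_tool(
  plan=[
    [[1, 0, 0, 0, 0, 0, 0], [0.1, 0, 0, 0, 0, 0, 0], [0.1, 0, 0, 0, 0, 0, 0], [0.1, 0, 0, 0, 0, 0, 0], [0.1, 0, 0, 0, 0, 0, 0]],
  ],
)

```text
t: 15.48
ee_pos: [582.7, 51.9, 194.2]
orientation: [0.665, 3.07, -0.001]
ft_force: [-0.2, -0.6, -0.3]
width: 38.7
grasp_force: 0.0
```

>>> servo_tool(
  plan=[
    [[0.1, 0, 0, 0.4, 0, 0, 0], [0.1, 0, 0, 0.8, 0, 0, 0], [0.1, 0, 0, 0.8, 0, 0, 0], [0.1, 0, 0, 0, 0, 0, 0], [0.1, 0, 0, 0, 0, 0, 0]],
  ],
)

```text
t: 15.9
ee_pos: [583.6, 52.1, 276.3]
orientation: [0.665, 3.066, 0.002]
ft_force: [0.3, 0.1, -0.5]
width: 39.3
grasp_force: 0.0
```

```bash
python3 - <<'E'
from h import *
o=readout.get_obs();print(o['ee_pos'],o['ft_force'])
im=vision.get_image('wrist');c=cam('wrist',o);np.save('w5.npy',im)
print(proj(c,[[526,20.8,136],[526+57,52,152.5]])*1.5)
save(im,'pics/w5.png',None,1.5)
E
```

```text
[583.62753475  52.12775684 276.30010109] [ 0.27138347  0.14630188 -0.48678279]
[[271.34191562 232.65336295]
 [372.7805788  315.20268939]]
```

View pics/w5.png

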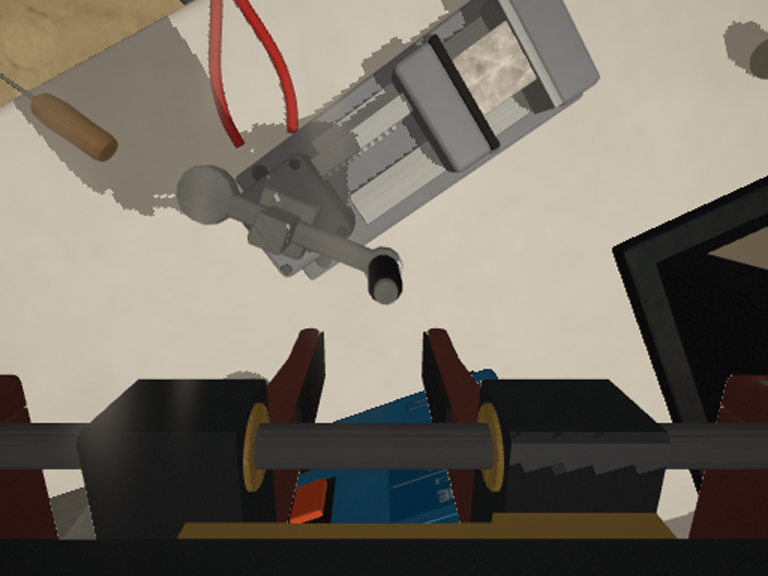

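The crank is seated with its boss at (268,235). The handle, now at (385,292), drifted back slightly on release. The block at (490,70) appears to touch both jaw faces. I'll check the recoil and the gap in numbers.

```bash
python3 - <<'E'
from h import *
o=readout.get_obs();c=cam('wrist',o)
h=ray(c,(385/1.5,292/1.5),152.5);d=h[:2]-[526,20.8];print(h,np.hypot(*d),np.degrees(np.arctan2(d[1],d[0])))
q=[ray(c,(u/1.5,v/1.5),60)[:2] for u,v in [(437,38),(497,147),(498,5),(555,107)]]
n=q[1]-q[0];print(np.linalg.norm(n));n/=np.linalg.norm(n);n=np.array([-n[1],n[0]]);print([(x-q[0])@n for x in q[2:]])
im=np.load('w5.npy');g=cv2.cvtColor(im,cv2.COLOR_RGB2GRAY)
# profile along the vise axis across the block
a=np.array([445,100])/1.5;b=np.array([545,45])/1.5
t=np.linspace(0,1,60);print([int(g[int(round(y)),int(round(x))]) for x,y in a+(b-a)*t[:,None]])
E
```

```text
[572.65192522  62.58855798 152.5       ] 62.63134761916457 41.852458938858675
75.833489049571
[np.float64(39.74753913246096), np.float64(42.52939698852135)]
[126, 126, 125, 125, 124, 124, 122, 114, 40, 31, 36, 35, 36, 34, 172, 180, 177, 175, 188, 181, 174, 169, 169, 167, 173, 176, 182, 185, 197, 198, 187, 178, 169, 169, 167, 172, 182, 185, 180, 183, 178, 172, 165, 164, 164, 163, 164, 112, 70, 161, 165, 161, 156, 121, 109, 122, 122, 122, 121, 122]
```

```bash
python3 - <<'E'
from h import *
o=readout.get_obs();c=cam('wrist',o)
im=np.load('w5.npy');save(im,'pics/w5c.png',(255,0,415,120),5)
n=np.array([-12,76.7]);n=np.array([-13.5,76.4]);n/=np.linalg.norm(n)
for z in (20,58,60):
  for u,v in [(470,86),(526,55),(535,50)]:
    p=ray(c,(u/1.5,v/1.5),z)[:2]; print(z,(u,v),p.round(1),((p-[526,20.8])@n).round(1))
E
```

```text
20 (470, 86) [494.7 167.5] 149.9
20 (526, 55) [492.3 210.3] 192.5
20 (535, 50) [491.9 217.1] 199.2
58 (470, 86) [497.1 157.8] 139.9
58 (526, 55) [495.  195.8] 177.7
58 (535, 50) [494.6 201.8] 183.7
60 (470, 86) [497.3 157.3] 139.4
60 (526, 55) [495.1 195. ] 177.0
60 (535, 50) [494.8 201. ] 182.9
```

```bash
python3 -c "
from workcell import close_job
print(close_job())"
```

```text
the job is handed in; nothing more can be done
None
```

The crank is seated on the shaft and I wound it clockwise about two turns until the handle went stiff (5.9 N at rest, 8.3 N peak). In the last picture the block sits between both jaw faces; the handle swung back about 13° on release, within the socket's play, and I didn't re-check the grip. I handed the job in at about 16 s, but viewed 11 pictures against the limit of 10.

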